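Third hand at the gel caster

TASK

First press the comb of the gel casting tray straight down until it is fully home. Then slide the tray, flat on the worktop, gently up to the caster's sprung seal bar, centred and square to it with its open end against the rubber, and press it there with a steady 12 N (never above 20 N) so that a colleague can do up the clamp screws: keep that push for some three seconds and finish the program while still holding it. Leave the dropper bottle, the timer and the petri dish where they are.

Things in the scene. Friction and masses are not known exactly. Their poses are not given: they have to be found in the camera images.
- caster: End stop of a gel caster, fixed to the worktop: aluminium wall 176 mm wide (its y), 60 mm high and 12 mm thick, on a foot behind it, with a black clamp screw on each top corner (top at 75 mm). Origin on the worktop at the middle of the wall. Its +x axis points away from the tray, horizontally along the pressing direction; the tray comes from its -x side.
- seal_face (a point): Middle of the black rubber face of the seal bar, 20 mm above the worktop. The bar (white with the black face, 13 mm thick, 156 mm wide, 38 mm high) stands in front of the caster's wall on springs and moves with its face always square to the caster's x axis. Unpressed, the face lies at x = -42 mm in the caster's frame.
- seal_bar (a joint): How far the seal bar is pushed back toward the wall, in m: 0 unpressed, hard stop at 0.018. Spring of 1200 N/m without preload, so 0.010 means 12 N.
- tray_center (a point): Centre of the loose clear casting tray, 17.5 mm above its underside. The tray is 100 mm long (its x), 150 mm wide (its y), 35 mm high, with a 4 mm floor and 4 mm walls on its +y and -y sides only; about 0.35 to 0.65 kg in all with gate and comb. Its +x end (50 mm from the centre) is open and is the end to be sealed; its -x end is closed by the gate. Axes are the tray's.
- gate_tab (a point): Point in the finger tab of the gate, a grey plastic plate 10 mm thick (along the tray's x) that closes the tray's -x end and is fixed to it. The tab is 50 mm wide (tray's y) and stands in the middle of the gate; this point lies on its mid-plane, 48 mm behind the tray's centre, 45 mm above the tray's underside and 15 mm below the tab's top; the tab can be pinched here from above, or the gate pushed from behind. The gate below the tab is 141 mm wide and 38 mm high.
- comb_top (a point): Middle of the top of the comb, a black bar 162 mm long (tray's y), 8 mm thick and 14 mm high with teeth below, across the tray 25 mm ahead of its centre; it carries a press pad 18 x 44 mm in the middle, flush with its top. Fully home the top is 49 mm above the tray's underside.
- comb (a joint): How far the comb is pushed down into the tray, in m: 0 raised, 0.010 fully home (hard stop, bar resting on the tray's walls). It slides with about 4 N of friction and stays where it is left.
- dropper: Small dropper bottle, 27 mm across and 78 mm high, standing beside the tray on the +y side; origin at the centre of its underside. Leave it.
- timer: Bench timer, 63 x 99 x 20 mm, lying beside the tray on the -y side; origin at the centre of its underside. Leave it.
- dish: Petri dish, 66 mm across and 16 mm high, on the -y side near the caster; origin at the centre of its underside. Leave it.

How it is judged:
On the way, in this order (a step that is already met when the one before it is completed fails the run):
1. the comb is pressed fully home (value of joint comb above 0.0085 m), for 0.2 s.
2. the tray is pressed on the seal bar with 12 N, give or take 4 N, steadily for 2 s (contact force between tray and caster between 8 and 16 N), for 2 s.
At the end, for the whole second after the job is handed in: The robot is still pressing: the tray bears on the seal bar with 8 to 16 N and is at rest, flat on the worktop (within 0.05 rad and 4 mm), square to the bar within 0.06 rad, centred on it within 8 mm, its open end on the rubber; the comb is home within 2 mm (all of step 2 and (contact force between tray and the fingers above 2 N or contact force between tray and the arm above 2 N) and value of joint comb above 0.008 m and y of tray_center in the frame of caster between -0.008 and 0.008 m and angle between the x axis of tray_center and the x axis of caster, either way round below 0.06 rad and x of tray_center in the frame of seal_face between -0.054 and -0.046 m and angle between tray_center's own z axis and vertical below 0.05 rad and height (world z) of tray_center below 0.0215 m and linear speed of tray below 0.01 m/s); the arm keeps its last pose, push and grip.
It fails at once if the tray is pressed on the caster with more than 20 N (contact force between tray and caster above 20 N).
It fails at once if the dropper bottle, timer or petri dish is moved more than 20 mm (distance of any of dropper, timer, dish from where it was at the start of the episode above 0.02 m).
It also fails if it takes over 54 s, if anything falls off the work surface, if the arm or the gripper's body presses on something with over 40 N, if the wrist force passes 120 N, or if a joint passes its speed limit or range.

ROBOT

A 7-joint arm with a two-finger parallel gripper is mounted at the origin on a cart in front of the work surface, level with it; the furniture and walls round the work are solid. World frame = base frame: x ahead of the robot, y to its left, z up, the work surface at z = 0. Lengths are in m, angles in rad, forces in N, time in s.
With the tool pointing down it reaches from about 0.35 to 0.9 m from the base axis. Payload 8.1 kg.
Tool frame: the origin (TCP) lies on the centre line of the jaws, within the pads' length; the fingertips stand tip_extent ahead of it and the grasp point (between the pads) lies 8 mm behind it (tip_extent is the distance from the TCP to the fingertips, in m); z points along the fingers, y is the line along which they close (so a half turn about z gives the same grasp; the last joint's range is limited). The gripper opens to 85 mm and grips with 20 to 120 N. Pads are 22 mm wide; open, the fingers measure 114 mm over their backs; the gripper's body (76 mm by 85 mm) begins 54 mm behind the grasp point. The pads swing forward as they close: fully open they stand 13 mm farther back than shut.
Start: joints at [1.003, 0.434, 0.025, 1.573, -0.012, 1.134, -0.075], TCP at [0.28, -0.559, 0.242] pointing down, gripper open.
Joint ranges: [-2.62, 2.62], [-0.44, 2.09], [-1.27, 1.32], [0.08, 2.57], [-1.32, 4.46], [0.12, 2], [-2.74, 2.74]. Speed limits (rad/s): [2.22, 2.22, 3.01, 3.01, 3.14, 3.14, 3.14].

INTERFACE

Orientations are given as a unit quaternion [w, x, y, z].
In Python, from plant import get_obs, snapshot, camera_params, close_job, tip_extent gives the robot as it stands.
- The arm moves only by the shell command python3 -m jog 'ROWS' [FORCE]. ROWS is JSON, a list of rows, each an object of numbers: "tx", "ty", "tz": the shift along the tool's x, y, z in units of 0.02 m (1.0 is 0.02 m); "ax", "ay", "az": the turn, a rotation vector about the tool's x, y, z in units of 0.12 rad (1.0 is 0.12 rad); "jaw": the finger opening in mm, from 0 to 85.4. A call has exactly 10 rows; each row shifts and turns the commanded pose from where the row before left it, along the tool's axes as they then stand; what a row does not reach is not made up. A row lasts 1/12 s, in which the tool goes at most 41.7 mm and 7.16 degrees, less where a joint would pass 70% of its speed; a pose out of reach is approached as far as the arm can. A call with a number of a shift or a turn outside -1 to 1 is refused whole. A call with a gripper value outside its range is refused whole. The fingers move at their own pace and stop on an object; FORCE is the grip in N (left out, the last holds). Time passes only in rows, so rows that do not move let the fingers close, or fill a call up. It gives the time, the measured TCP pose, the force, the opening and the grip force at its end, in the units of the state.
- get_obs(): the state, without advancing time (a new reading comes with each control period).
- snapshot(name): name is "scene" or "side" or "wrist"; returns (picture, depth): 384x512x3 uint8, red, green, blue; 384x512 float32, m along the optical axis (not along the pixel's ray), 0 where there is no reading.
- camera_params(name): a dict with "fx", "fy", "cx", "cy" (pixels), "world_to_cam" (4x4, takes a point from world to camera coordinates). Camera axes: x right, y down, z forward; pixel columns grow to the right and rows downward; lengths in m; the calibration is good to about 2 mm. A picture is of the moment at which its call begins: read the wrist's pose just before it. camera_params takes no time and is no camera call; for the wrist camera it gives the pose at the moment of the call.
- close_job(): hands the job in; it is judged then, once.
The state is a dict: "time": time; "joints": joint angles; "dq": joint speeds; "effort": joint torques, N m; "tool_pos": TCP position; "tcp_rot": TCP orientation; "wrist_force": force on the tool from outside, world axes, zero at the start; "ft_torque": the same for the moment, N m; "grip_width": finger opening in m; "grasp_force": force on a finger pad.
Only numpy, scipy, OpenCV 4.12 (cv2) and the standard library are available. Lean on these libraries where they do the work, as an engineer would, in place of code of your own. Each camera call takes 0.05 s, during which the arm holds its last target. There are 200 camera calls.

## Working session

There is one attempt and no reset: what is moved stays moved. The work goes in short steps, Python scripts to look and compute and a shell command to move; the robot and the scene stay as the last step left them, time stands still between calls to the robot, and variables do not carry over. Pictures are saved under pics/ and viewed, at most 10 in all, crops included, and the job is handed in when it is done.

```bash
mkdir -p pics; ls
python3 - <<'E'
from plant import *
import cv2,json
print(get_obs(),tip_extent)
import numpy as np
for n in("scene","side"):
    p,d=snapshot(n); cv2.imwrite(f"pics/{n}0.png",p[:,:,::-1]); np.savez(f"{n}0.npz",p=p,d=d)
    print(n,camera_params(n))
E
```

```text
pics
{'time': 0.0, 'joints': array([ 1.00339245,  0.43523196,  0.02497833,  1.57411493, -0.01157004,
        1.1339905 , -0.07512403]), 'dq': array([ 0.00075838, -0.00218215, -0.00211468, -0.00085237, -0.00058731,
       -0.00130042,  0.00071614]), 'effort': array([-9.09747978e-04, -6.70450759e+01,  1.02505222e+00, -3.16214097e+01,
        1.55957043e-02,  1.22576227e-02,  3.31937349e-05]), 'tool_pos': array([ 0.27987165, -0.5582821 ,  0.24151355]), 'tcp_rot': array([-7.53953514e-04,  9.73125611e-01,  2.30273544e-01, -2.68099718e-04]), 'wrist_force': array([ 0.28488121, -0.01015892, -0.55692283]), 'ft_torque': array([-0.00934242,  0.0101466 ,  0.01432394]), 'grasp_force': 0.0, 'grip_width': 0.08568446439822627} 0.011
scene {'fx': 480.39510399128466, 'fy': 480.39510399128466, 'cx': 258.94065143691114, 'cy': 187.79742438052494, 'world_to_cam': array([[-0.78038554, -0.62488456, -0.02275292,  0.49320728],
       [-0.2413883 ,  0.33462471, -0.91091053,  0.17098673],
       [ 0.57682761, -0.70536912, -0.41197611,  0.89408531],
       [ 0.        ,  0.        ,  0.        ,  1.        ]])}
side {'fx': 380.37273200373727, 'fy': 380.37273200373727, 'cx': 258.4430444330125, 'cy': 192.52495636065913, 'world_to_cam': array([[ 0.44920418, -0.89341286,  0.00539186, -0.20141678],
       [-0.77061975, -0.39050386, -0.5036387 ,  0.47351888],
       [ 0.45206283,  0.22208154, -0.86389756,  0.632891  ],
       [ 0.        ,  0.        ,  0.        ,  1.        ]])}
```

View pics/scene0.png

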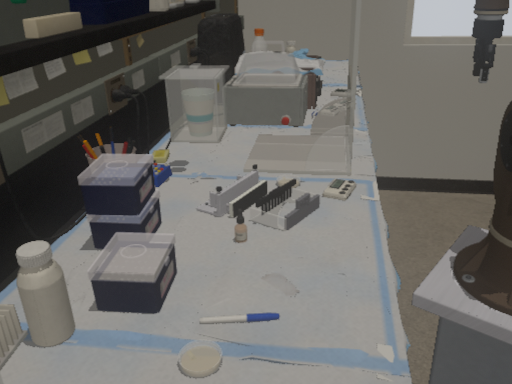

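View pics/side0.png

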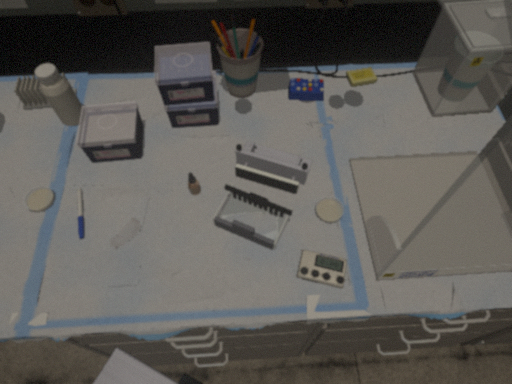

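The side view shows the caster at about (272,163), the black seal face at (266,183), the comb at (257,200), the gate and tab at (247,235), the dropper at (194,184), the dish at (329,210) and the timer at (323,268). I'll enlarge this area.

Run:
```python
import cv2,numpy as np
a=np.load("side0.npz")
p=a["p"][138:258,200:330,::-1]; cv2.imwrite("pics/sidec.png",cv2.resize(p,None,fx=5,fy=5,interpolation=cv2.INTER_CUBIC))
p=np.load("scene0.npz")["p"][160:250,190:340,::-1]; cv2.imwrite("pics/scenec.png",cv2.resize(p,None,fx=5,fy=5,interpolation=cv2.INTER_CUBIC))
```

```text
(no output)
```

View pics/sidec.png

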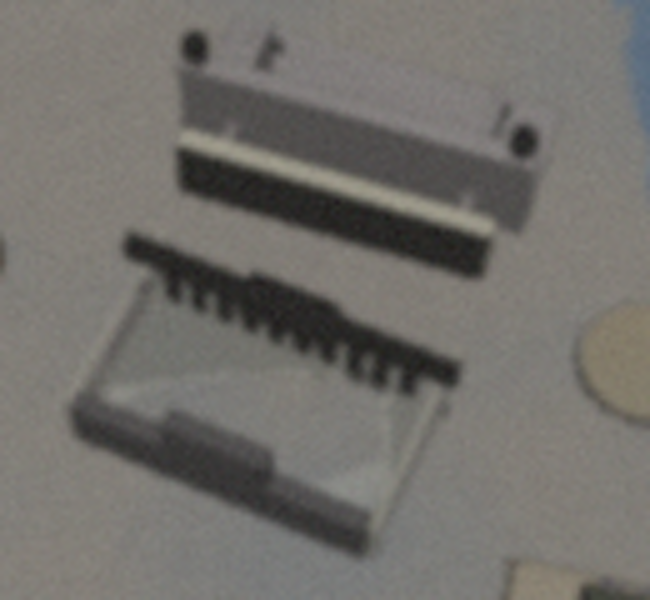

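View pics/scenec.png

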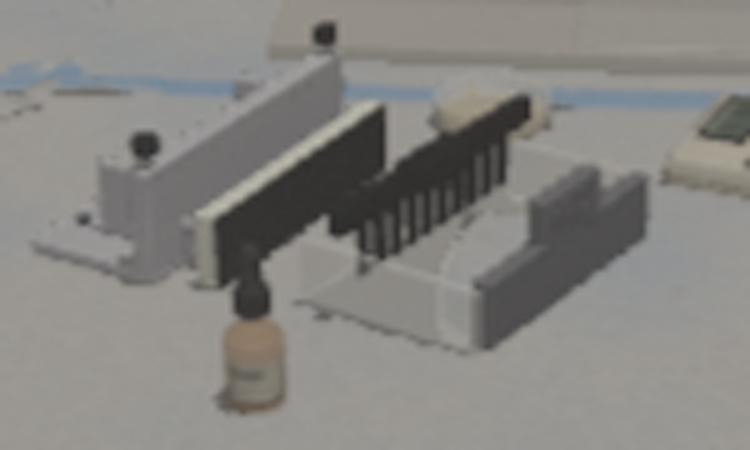

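Side crop: seal face top edge from (180,150) to (491,236), comb top from (131,238) to (458,365), tab top centre (218,433), gate top corners (75,403) and (372,518), screws at (197,42) and (524,136). Next I'll turn these into positions.

```bash
cat > h.py <<'E'
import numpy as np
from plant import *
def ray(c,u,v,z):
    """world point of pixel (u,v) on the plane at height z"""
    T=c["world_to_cam"];R=T[:3,:3];o=-R.T@T[:3,3]
    d=R.T@[(u-c["cx"])/c["fx"],(v-c["cy"])/c["fy"],1]
    return o+d*(z-o[2])/d[2]
def proj(c,P):
    q=(c["world_to_cam"]@np.r_[P,1])[:3]
    return c["fx"]*q[0]/q[2]+c["cx"],c["fy"]*q[1]/q[2]+c["cy"]
def seg(n,a,b):
    a,b=np.array(a),np.array(b);d=(b-a)[:2];m=(a+b)/2
    print(n,"a",a.round(4),"b",b.round(4),"mid",m.round(4),"len %.4f"%np.hypot(*d),"normal ang %.4f"%(np.arctan2(d[1],d[0])+np.pi/2))
E
python3 - <<'E'
from h import *
c=camera_params("side")
f=lambda u,v,z:ray(c,200+u/5-.4,138+v/5-.4,z)
seg("bar front top",f(180,150,.039),f(491,236,.039))
seg("screws",f(197,42,.075),f(524,136,.075))
seg("comb",f(131,238,.059),f(458,365,.059))
seg("gate",f(75,403,.038),f(372,518,.038))
seg("tab",f(165,418,.06),f(272,460,.06))
s=camera_params("scene");g=lambda u,v,z:ray(s,190+u/5-.4,160+v/5-.4,z)
seg("bar front top S",g(217,214,.039),g(384,106,.039))
seg("screws S",g(145,133,.075),g(325,24,.075))
seg("comb S",g(330,205,.059),g(530,97,.059))
seg("gate S",g(478,285,.038),g(645,175,.038))
seg("tab S",g(535,198,.06),g(598,165,.06))
for n,c in(("side",c),("scene",s)):
    w=None
o=get_obs();print(camera_params("wrist"))
for n,(u,v),z in(("dropper",(194,184),.04),("dish",(329,210),.016),("timer",(323,268),.02)): print(n,ray(camera_params("side"),u,v,z).round(3))
E
```

```text
bar front top a [0.5969 0.1353 0.039 ] b [ 0.6197 -0.0151  0.039 ] mid [0.6083 0.0601 0.039 ] len 0.1521 normal ang 0.1508
screws a [0.6331 0.144  0.075 ] b [ 0.6534 -0.0129  0.075 ] mid [0.6432 0.0656 0.075 ] len 0.1582 normal ang 0.1283
comb a [0.5338 0.125  0.059 ] b [ 0.5415 -0.0318  0.059 ] mid [0.5377 0.0466 0.059 ] len 0.1571 normal ang 0.0490
gate a [0.4593 0.1132 0.038 ] b [ 0.4691 -0.0263  0.038 ] mid [0.4642 0.0434 0.038 ] len 0.1398 normal ang 0.0697
tab a [0.4619 0.0684 0.06  ] b [0.465  0.0191 0.06  ] mid [0.4634 0.0437 0.06  ] len 0.0494 normal ang 0.0628
bar front top S a [0.6028 0.1329 0.039 ] b [ 0.6171 -0.0138  0.039 ] mid [0.61   0.0595 0.039 ] len 0.1473 normal ang 0.0975
screws S a [0.6378 0.142  0.075 ] b [ 0.6567 -0.0155  0.075 ] mid [0.6472 0.0633 0.075 ] len 0.1586 normal ang 0.1195
comb S a [0.5394 0.1257 0.059 ] b [ 0.5363 -0.0291  0.059 ] mid [0.5378 0.0483 0.059 ] len 0.1549 normal ang -0.0197
gate S a [0.4629 0.1168 0.038 ] b [ 0.4645 -0.0233  0.038 ] mid [0.4637 0.0468 0.038 ] len 0.1401 normal ang 0.0115
tab S a [0.4671 0.0668 0.06  ] b [0.4635 0.0203 0.06  ] mid [0.4653 0.0435 0.06  ] len 0.0466 normal ang -0.0770
{'fx': 314.1027643931776, 'fy': 314.1027643931776, 'cx': 256.6048465109818, 'cy': 192.98235640932046, 'world_to_cam': array([[ 0.44803632, -0.89401391, -0.00161143, -0.62505112],
       [-0.86327399, -0.43309816,  0.25919877, -0.0328849 ],
       [-0.23242521, -0.11473936, -0.96582265,  0.37879707],
       [ 0.        ,  0.        ,  0.        ,  1.        ]])}
dropper [0.513 0.199 0.04 ]
dish [ 0.604 -0.102  0.016]
timer [ 0.468 -0.141  0.02 ]
```

Comb is about (0.538, 0.047), tray yaw about 0.04, seal face mid (0.609, 0.060), caster yaw about 0.12. A post or pane stands between the arm and the work, so I'll check it with depth first.

Run:
```python
from h import *
import cv2
for n in("side","scene"):
    a=np.load(n+"0.npz");c=camera_params(n);d=a["d"]
    v,u=np.mgrid[:384,:512];T=c["world_to_cam"]
    X=np.stack([(u-c["cx"])/c["fx"]*d,(v-c["cy"])/c["fy"]*d,d],-1).reshape(-1,3)
    W=(X-T[:3,3])@T[:3,:3]; W=W[d.ravel()>0]
    H=np.full((12,16),-1.)
    print(n)
    for i,y in enumerate(np.arange(-.8,.3,.1)):
        r=[]
        for x in np.arange(.2,1.0,.1):
            m=(W[:,0]>=x)&(W[:,0]<x+.1)&(W[:,1]>=y)&(W[:,1]<y+.1)
            r.append("%5.2f"%np.percentile(W[m,2],99) if m.sum()>5 else "  -  ")
        print("y%.1f"%y,*r)
p=np.load("scene0.npz")["p"][0:220,220:512,::-1]; q=np.load("side0.npz")["p"][100:320,320:512,::-1]
im=np.hstack([cv2.resize(p,None,fx=1.6,fy=1.6),cv2.resize(q,None,fx=1.6,fy=1.6)]);cv2.imwrite("pics/obst.png",im);print(im.shape)
```

```text
side
y-0.8   -     -     -   -0.90 -0.90 -0.42   -     -  
y-0.7   -     -     -   -0.90 -0.21 -0.35   -     -  
y-0.6   -     -   -0.91  0.00  0.00   -     -     -  
y-0.5   -     -   -0.01  0.17  0.15   -     -     -  
y-0.4   -   -0.90  0.00  0.37  0.01  0.02  0.02  0.01
y-0.3   -    0.00  0.01  0.55  0.02  0.02  0.02  0.23
y-0.2 -0.91  0.00  0.02  0.56  0.04  0.02  0.01  0.01
y-0.1  0.00  0.00  0.04  0.06  0.08  0.01  0.01  0.01
y-0.0  0.01  0.01  0.06  0.06  0.06  0.01  0.01  0.24
y0.1  0.01  0.01  0.04  0.06  0.08  0.01  0.03  0.24
y0.2  0.01  0.01  0.01  0.07  0.17  0.17  0.18  0.21
scene
y-0.8   -   -0.90 -0.90   -    0.00  0.01   -    0.19
y-0.7  0.28  0.34 -0.90   -    0.00  0.00  0.15  0.28
y-0.6  0.45  0.45   -    0.01  0.44  0.14  0.16  0.28
y-0.5  0.35   -     -    0.01  0.45  0.13  0.04  0.18
y-0.4   -     -    0.01  0.45  0.42  0.02  0.02  0.01
y-0.3   -     -    0.01  0.46  0.02  0.02  0.01  0.23
y-0.2   -    0.00  0.02  0.10  0.07  0.02  0.47  0.47
y-0.1  0.00  0.00  0.04  0.06  0.08  0.01  0.47  0.42
y-0.0  0.01  0.01  0.06  0.06  0.06  0.48  0.47  0.24
y0.1  0.01  0.01  0.04  0.06  0.46  0.48  0.03  0.26
y0.2  0.01  0.01  0.01  0.07  0.49  0.49  0.19  0.36
(352, 774, 3)
```

View pics/obst.png

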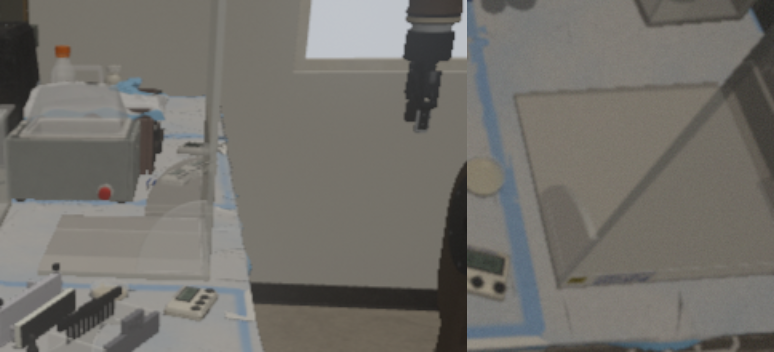

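Run:
```python
from h import *
print(ray(camera_params("side"),394,266,0),ray(camera_params("scene"),350,175,0))
a=np.load("scene0.npz")
c=camera_params("scene");d=a["d"];T=c["world_to_cam"]
for n in("side","scene"):
    a=np.load(n+"0.npz");c=camera_params(n);d=a["d"]
    v,u=np.mgrid[:384,:512];T=c["world_to_cam"]
    X=np.stack([(u-c["cx"])/c["fx"]*d,(v-c["cy"])/c["fy"]*d,d],-1).reshape(-1,3)
    W=(X-T[:3,3])@T[:3,:3]; m=(d.ravel()>0)&(W[:,2]>.12)&(W[:,2]<.65)&(W[:,0]>.35)&(W[:,0]<.8)&(W[:,1]>-.6)&(W[:,1]<-.1)
    W=W[m];print(n,len(W));print(W[::max(1,len(W)//22)].round(2).tolist())
```

```text
[ 0.54904157 -0.2763722   0.        ] [ 0.50489437 -0.2554739   0.        ]
side 9102
[[0.59, -0.19, 0.56], [0.5, -0.25, 0.48], [0.51, -0.27, 0.45], [0.52, -0.28, 0.43], [0.52, -0.29, 0.41], [0.52, -0.29, 0.39], [0.53, -0.3, 0.38], [0.5, -0.25, 0.36], [0.5, -0.25, 0.34], [0.53, -0.3, 0.33], [0.55, -0.33, 0.31], [0.55, -0.33, 0.29], [0.53, -0.3, 0.28], [0.55, -0.34, 0.26], [0.56, -0.34, 0.25], [0.54, -0.32, 0.23], [0.52, -0.28, 0.23], [0.58, -0.39, 0.19], [0.53, -0.29, 0.2], [0.58, -0.38, 0.17], [0.51, -0.27, 0.17], [0.57, -0.37, 0.14], [0.52, -0.28, 0.12]]
scene 1493
[[0.67, -0.52, 0.45], [0.51, -0.25, 0.45], [0.5, -0.25, 0.43], [0.67, -0.51, 0.39], [0.5, -0.25, 0.4], [0.53, -0.27, 0.38], [0.58, -0.36, 0.35], [0.51, -0.25, 0.35], [0.5, -0.25, 0.33], [0.62, -0.42, 0.28], [0.51, -0.25, 0.29], [0.67, -0.5, 0.21], [0.51, -0.24, 0.26], [0.63, -0.45, 0.18], [0.68, -0.51, 0.14], [0.7, -0.5, 0.13], [0.65, -0.48, 0.14], [0.56, -0.33, 0.17], [0.51, -0.25, 0.17], [0.52, -0.24, 0.15], [0.51, -0.25, 0.14], [0.54, -0.23, 0.13], [0.52, -0.24, 0.12]]
```

A clear shield runs from (0.50,-0.25) to (0.67,-0.52), about 0.48 high. I'll go round it at x ≈ 0.28–0.32: rotate in place first, then travel along +y, which becomes tool x.

```bash
python3 -m jog '[{"az":-0.95,"jaw":0},{"az":-0.95},{"az":-0.95},{"az":-0.95},{"az":-0.95},{"az":-0.95},{"az":-0.95},{"az":-0.95},{"az":-0.95},{"az":-0.95}]' 40
```

```text
$[0]: bad value
```

```bash
python3 -m jog '[{"tx":0.9},{"tx":0.9},{"tx":1},{"tx":1},{"tx":1},{"tx":1},{"tx":1},{"tx":1},{"tx":1},{"tx":1}]'
```

```text
$[0]: bad value
```

```bash
python3 -m jog '[{"tx":1,"ty":0.1},{"tx":1,"ty":0.1},{"tx":1,"ty":0.1},{"tx":1,"ty":0.1},{"tx":1,"ty":0.1},{"tx":1,"ty":0.1},{"tx":1,"ty":0.1},{"tx":1,"ty":0.1},{"tx":1,"ty":0.1},{"tx":1,"ty":0.1}]'
```

```text
$[0]: bad value
```

Each row probably needs every key, so I'll test that.

```bash
python3 -m jog '[{"tx":0,"ty":0,"tz":0,"ax":0,"ay":0,"az":-0.95,"jaw":0},{"tx":0,"ty":0,"tz":0,"ax":0,"ay":0,"az":-0.95,"jaw":0},{"tx":0,"ty":0,"tz":0,"ax":0,"ay":0,"az":-0.95,"jaw":0},{"tx":0,"ty":0,"tz":0,"ax":0,"ay":0,"az":-0.95,"jaw":0},{"tx":0,"ty":0,"tz":0,"ax":0,"ay":0,"az":-0.95,"jaw":0},{"tx":0,"ty":0,"tz":0,"ax":0,"ay":0,"az":-0.95,"jaw":0},{"tx":0,"ty":0,"tz":0,"ax":0,"ay":0,"az":-0.95,"jaw":0},{"tx":0,"ty":0,"tz":0,"ax":0,"ay":0,"az":-0.95,"jaw":0},{"tx":0,"ty":0,"tz":0,"ax":0,"ay":0,"az":-0.95,"jaw":0},{"tx":0,"ty":0,"tz":0,"ax":0,"ay":0,"az":-0.95,"jaw":0}]' 40
```

```text
time: 0.93
tool_pos: [0.2799, -0.5585, 0.2419]
tcp_rot: [-0.0, 0.693, 0.721, 0.0]
wrist_force: [0.4, 0.5, 0.5]
grip_width: -0.0001
grasp_force: 0.0
```

```bash
python3 -m jog '[{"tx":1,"ty":0.1,"tz":0,"ax":0,"ay":0,"az":0,"jaw":0},{"tx":1,"ty":0.1,"tz":0,"ax":0,"ay":0,"az":0,"jaw":0},{"tx":1,"ty":0.1,"tz":0,"ax":0,"ay":0,"az":0,"jaw":0},{"tx":1,"ty":0.1,"tz":0,"ax":0,"ay":0,"az":0,"jaw":0},{"tx":1,"ty":0.1,"tz":0,"ax":0,"ay":0,"az":0,"jaw":0},{"tx":1,"ty":0.1,"tz":0,"ax":0,"ay":0,"az":0,"jaw":0},{"tx":1,"ty":0.1,"tz":0,"ax":0,"ay":0,"az":0,"jaw":0},{"tx":1,"ty":0.1,"tz":0,"ax":0,"ay":0,"az":0,"jaw":0},{"tx":1,"ty":0.1,"tz":0,"ax":0,"ay":0,"az":0,"jaw":0},{"tx":1,"ty":0.1,"tz":0,"ax":0,"ay":0,"az":0,"jaw":0}]'
```

```text
time: 1.77
tool_pos: [0.2931, -0.357, 0.2421]
tcp_rot: [-0.0, 0.695, 0.719, -0.0]
wrist_force: [-0.9, 0.2, -0.9]
grip_width: 0.0
grasp_force: 0.0
```

```bash
python3 -m jog '[{"tx":1,"ty":0.1,"tz":0,"ax":0,"ay":0,"az":0,"jaw":0},{"tx":1,"ty":0.1,"tz":0,"ax":0,"ay":0,"az":0,"jaw":0},{"tx":1,"ty":0.1,"tz":0,"ax":0,"ay":0,"az":0,"jaw":0},{"tx":1,"ty":0.1,"tz":0,"ax":0,"ay":0,"az":0,"jaw":0},{"tx":1,"ty":0.1,"tz":0,"ax":0,"ay":0,"az":0,"jaw":0},{"tx":1,"ty":0.1,"tz":0,"ax":0,"ay":0,"az":0,"jaw":0},{"tx":1,"ty":0.1,"tz":0,"ax":0,"ay":0,"az":0,"jaw":0},{"tx":1,"ty":0.1,"tz":0,"ax":0,"ay":0,"az":0,"jaw":0},{"tx":1,"ty":0.1,"tz":0,"ax":0,"ay":0,"az":0,"jaw":0},{"tx":1,"ty":0.1,"tz":0,"ax":0,"ay":0,"az":0,"jaw":0}]'
```

```text
time: 2.6
tool_pos: [0.3062, -0.1566, 0.2422]
tcp_rot: [-0.0, 0.695, 0.719, -0.0]
wrist_force: [0.5, 0.2, 0.6]
grip_width: -0.0004
grasp_force: 0.0
```

```bash
python3 -m jog '[{"tx":1,"ty":0.2,"tz":0,"ax":0,"ay":0,"az":0,"jaw":0},{"tx":1,"ty":0.2,"tz":0,"ax":0,"ay":0,"az":0,"jaw":0},{"tx":1,"ty":0.4,"tz":0,"ax":0,"ay":0,"az":0,"jaw":0},{"tx":1,"ty":0.8,"tz":0,"ax":0,"ay":0,"az":0,"jaw":0},{"tx":1,"ty":1,"tz":0,"ax":0,"ay":0,"az":0,"jaw":0},{"tx":1,"ty":1,"tz":0,"ax":0,"ay":0,"az":0,"jaw":0},{"tx":1,"ty":1,"tz":0,"ax":0,"ay":0,"az":0,"jaw":0},{"tx":1,"ty":1,"tz":0,"ax":0,"ay":0,"az":0,"jaw":0},{"tx":1,"ty":1,"tz":0,"ax":0,"ay":0,"az":0,"jaw":0},{"tx":1,"ty":1,"tz":0,"ax":0,"ay":0,"az":0,"jaw":0}]'
```

```text
time: 3.43
tool_pos: [0.4523, 0.0484, 0.242]
tcp_rot: [-0.0, 0.695, 0.719, -0.0]
wrist_force: [0.5, -0.8, -0.4]
grip_width: -0.0
grasp_force: 0.0
```

```bash
python3 -m jog '[{"tx":0,"ty":1,"tz":0,"ax":0,"ay":0,"az":0,"jaw":0},{"tx":0,"ty":1,"tz":0,"ax":0,"ay":0,"az":0,"jaw":0},{"tx":0,"ty":1,"tz":0,"ax":0,"ay":0,"az":0,"jaw":0},{"tx":0,"ty":0.2,"tz":0,"ax":0,"ay":0,"az":0,"jaw":0},{"tx":0,"ty":0,"tz":0,"ax":0,"ay":0,"az":0,"jaw":0},{"tx":0,"ty":0,"tz":0,"ax":0,"ay":0,"az":0,"jaw":0},{"tx":0,"ty":0,"tz":0,"ax":0,"ay":0,"az":0,"jaw":0},{"tx":0,"ty":0,"tz":0,"ax":0,"ay":0,"az":0,"jaw":0},{"tx":0,"ty":0,"tz":0,"ax":0,"ay":0,"az":0,"jaw":0},{"tx":0,"ty":0,"tz":0,"ax":0,"ay":0,"az":0,"jaw":0}]'
python3 - <<'E'
from h import *
import cv2
c=camera_params("wrist");p,d=snapshot("wrist")
np.savez("w1.npz",p=p,d=d,**{k:c[k] for k in c})
for n,P in(("comb",(.538,.047,.059)),("seal",(.609,.06,.039)),("tab",(.464,.044,.06)),("gate",(.464,.044,0.038))): print(n,proj(c,P))
cv2.imwrite("pics/w1.png",cv2.resize(p[:,:,::-1],(768,576),interpolation=cv2.INTER_CUBIC))
E
```

```text
time: 4.27
tool_pos: [0.5153, 0.0495, 0.2425]
tcp_rot: [0.0, 0.695, 0.719, -0.0]
wrist_force: [-0.2, 0.2, -0.2]
grip_width: -0.0003
grasp_force: 0.0
comb (np.float64(277.4863387381363), np.float64(177.52319142022804))
seal (np.float64(342.6545595061446), np.float64(163.96997624758458))
tab (np.float64(205.14947612373777), np.float64(178.2208196183507))
gate (np.float64(208.3338841306174), np.float64(173.90351278974302))
```

View pics/w1.png

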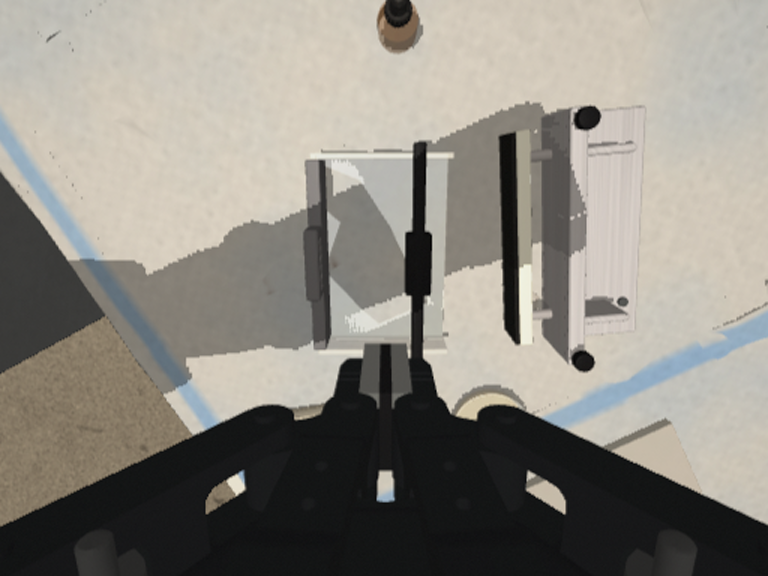

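The wrist view shows the comb pad centre at (418,264), the gate and tab at (313,262), the seal bar between (500,135) and (532,345), and the caster wall at x≈580 (768-px scale). I'll fit rectangles to the depth slices.

```bash
cat > fit.py <<'E'
from h import *
import cv2,sys
def cloud(f):
    a=np.load(f);d=a["d"];v,u=np.mgrid[:384,:512];T=a["world_to_cam"]
    X=np.stack([(u-a["cx"])/a["fx"]*d,(v-a["cy"])/a["fy"]*d,d],-1)
    return (X.reshape(-1,3)-T[:3,3])@T[:3,:3],a["p"].reshape(-1,3).astype(int),d.ravel()>0
def rect(W,box,name):
    m=np.all((W>=[b[0] for b in box])&(W<=[b[1] for b in box]),1);P=W[m]
    (cx,cy),(w,h),ang=cv2.minAreaRect((P[:,:2]*1000).astype(np.float32))
    yaw=np.deg2rad(ang); yaw=(yaw+np.pi/4)%(np.pi/2)-np.pi/4
    if abs(np.cos(np.deg2rad(ang)))<.7: w,h=h,w
    # axis-wise robust: slope of x on y
    k=np.polyfit(P[:,1],P[:,0],1)
    print(name,m.sum(),"c",round(cx,1),round(cy,1),"size x,y",round(w,1),round(h,1),"yaw",round(yaw,3),"lsq yaw",round(-np.arctan(k[0]),3),"median",np.median(P,0).round(4))
E
python3 - <<'E'
from fit import *
W,p,ok=cloud("w1.npz");W=W[ok]
rect(W,((.50,.57),(-.06,.14),(.053,.066)),"comb")
rect(W,((.44,.49),(-.06,.14),(.033,.043)),"gate")
rect(W,((.44,.49),(-.06,.14),(.055,.066)),"tab")
rect(W,((.58,.64),(-.06,.16),(.034,.043)),"bar")
rect(W,((.63,.69),(-.06,.16),(.056,.064)),"wall")
rect(W,((.63,.69),(0.06,.2),(.068,.08)),"scr1")
rect(W,((.63,.69),(-.06,.06),(.068,.08)),"scr2")
c=dict(np.load("w1.npz"))
f=lambda u,v,z:ray(c,u/1.5-.17,v/1.5-.17,z)
seg("screws",f(587,115,.075),f(583,360,.075))
seg("bar back",f(528,130,.039),f(532,344,.039))
seg("bar front",f(517,132,.039),f(519,344,.039))
seg("tray wall +y ends",f(308,154,.035),f(453,154,.035))
print("pad",f(418.5,264,.059))
E
```

```text
comb 1556 c 538.9 54.6 size x,y 17.8 148.7 yaw 0.044 lsq yaw 0.035 median [0.5384 0.0547 0.0582]
gate 996 c 474.1 46.0 size x,y 30.8 150.6 yaw -0.0 lsq yaw 0.028 median [0.4678 0.0754 0.0377]
tab 490 c 466.4 46.0 size x,y 10.3 49.2 yaw 0.041 lsq yaw 0.035 median [0.4668 0.0472 0.0597]
bar 2140 c 623.4 68.3 size x,y 32.9 165.6 yaw 0.125 lsq yaw 0.063 median [0.6142 0.0774 0.0396]
wall 1962 c 645.5 66.7 size x,y 12.7 175.0 yaw 0.126 lsq yaw 0.126 median [0.6441 0.0729 0.0598]
scr1 196 c 636.2 145.7 size x,y 12.3 13.4 yaw -0.034 lsq yaw -0.028 median [0.6351 0.1452 0.075 ]
scr2 167 c 655.3 -12.8 size x,y 14.3 13.0 yaw -0.747 lsq yaw 0.028 median [ 0.6544 -0.0118  0.0745]
screws a [0.634  0.1464 0.075 ] b [ 0.6542 -0.0111  0.075 ] mid [0.6441 0.0676 0.075 ] len 0.1588 normal ang 0.1272
bar back a [0.61   0.1394 0.039 ] b [ 0.6304 -0.0145  0.039 ] mid [0.6202 0.0625 0.039 ] len 0.1552 normal ang 0.1317
bar front a [0.6027 0.1378 0.039 ] b [ 0.6205 -0.0148  0.039 ] mid [0.6116 0.0615 0.039 ] len 0.1537 normal ang 0.1160
tray wall +y ends a [0.4607 0.1188 0.035 ] b [0.561  0.1222 0.035 ] mid [0.5109 0.1205 0.035 ] len 0.1003 normal ang 1.6045
pad [0.53928534 0.04881656 0.059     ]
```

Caster (0.6453, 0.0667) at yaw 0.126; tray tab (0.4664, 0.0460) at yaw 0.04. The comb predicted from the tab, (0.5393, 0.0489), agrees with the measured pad. Next I go over the comb and down.

```bash
python3 -m jog '[{"tx":-0.08,"ty":0.6,"tz":0.5,"ax":0,"ay":0,"az":0,"jaw":0},{"tx":0,"ty":0.6,"tz":1,"ax":0,"ay":0,"az":0,"jaw":0},{"tx":0,"ty":0,"tz":1,"ax":0,"ay":0,"az":0,"jaw":0},{"tx":0,"ty":0,"tz":1,"ax":0,"ay":0,"az":0,"jaw":0},{"tx":0,"ty":0,"tz":1,"ax":0,"ay":0,"az":0,"jaw":0},{"tx":0,"ty":0,"tz":1,"ax":0,"ay":0,"az":0,"jaw":0},{"tx":0,"ty":0,"tz":1,"ax":0,"ay":0,"az":0,"jaw":0},{"tx":0,"ty":0,"tz":0.9,"ax":0,"ay":0,"az":0,"jaw":0},{"tx":0,"ty":0,"tz":0.5,"ax":0,"ay":0,"az":0,"jaw":0},{"tx":0,"ty":0,"tz":0,"ax":0,"ay":0,"az":0,"jaw":0}]'; python3 -c "
from plant import *;print(tip_extent)"
```

```text
time: 5.15
tool_pos: [0.5384, 0.0484, 0.0825]
tcp_rot: [-0.001, 0.695, 0.719, -0.001]
wrist_force: [-0.5, 0.9, -0.3]
grip_width: 0.0003
grasp_force: 0.0
0.011
```

```bash
python3 -m jog '[{"tx":0,"ty":0.03,"tz":0.1,"ax":0,"ay":0,"az":0,"jaw":0},{"tx":0,"ty":0,"tz":0.1,"ax":0,"ay":0,"az":0,"jaw":0},{"tx":0,"ty":0,"tz":0.1,"ax":0,"ay":0,"az":0,"jaw":0},{"tx":0,"ty":0,"tz":0.1,"ax":0,"ay":0,"az":0,"jaw":0},{"tx":0,"ty":0,"tz":0.1,"ax":0,"ay":0,"az":0,"jaw":0},{"tx":0,"ty":0,"tz":0.1,"ax":0,"ay":0,"az":0,"jaw":0},{"tx":0,"ty":0,"tz":0.1,"ax":0,"ay":0,"az":0,"jaw":0},{"tx":0,"ty":0,"tz":0.1,"ax":0,"ay":0,"az":0,"jaw":0},{"tx":0,"ty":0,"tz":0,"ax":0,"ay":0,"az":0,"jaw":0},{"tx":0,"ty":0,"tz":0,"ax":0,"ay":0,"az":0,"jaw":0}]'
```

```text
time: 5.98
tool_pos: [0.5402, 0.0489, 0.0682]
tcp_rot: [-0.0, 0.695, 0.719, -0.0]
wrist_force: [0.5, -0.3, 0.1]
grip_width: -0.0
grasp_force: 0.0
```

```bash
python3 -m jog '[{"tx":0,"ty":0,"tz":0.06,"ax":0,"ay":0,"az":0,"jaw":0},{"tx":0,"ty":0,"tz":0.06,"ax":0,"ay":0,"az":0,"jaw":0},{"tx":0,"ty":0,"tz":0.06,"ax":0,"ay":0,"az":0,"jaw":0},{"tx":0,"ty":0,"tz":0.06,"ax":0,"ay":0,"az":0,"jaw":0},{"tx":0,"ty":0,"tz":0.06,"ax":0,"ay":0,"az":0,"jaw":0},{"tx":0,"ty":0,"tz":0.03,"ax":0,"ay":0,"az":0,"jaw":0},{"tx":0,"ty":0,"tz":0.03,"ax":0,"ay":0,"az":0,"jaw":0},{"tx":0,"ty":0,"tz":0,"ax":0,"ay":0,"az":0,"jaw":0},{"tx":0,"ty":0,"tz":0,"ax":0,"ay":0,"az":0,"jaw":0},{"tx":0,"ty":0,"tz":0,"ax":0,"ay":0,"az":0,"jaw":0}]'
```

```text
time: 6.82
tool_pos: [0.5403, 0.0489, 0.061]
tcp_rot: [-0.0, 0.695, 0.719, 0.0]
wrist_force: [-0.2, 0.0, 0.9]
grip_width: -0.0
grasp_force: 0.1
```

```bash
python3 -m jog '[{"tx":0,"ty":0,"tz":0.03,"ax":0,"ay":0,"az":0,"jaw":0},{"tx":0,"ty":0,"tz":0.03,"ax":0,"ay":0,"az":0,"jaw":0},{"tx":0,"ty":0,"tz":0.03,"ax":0,"ay":0,"az":0,"jaw":0},{"tx":0,"ty":0,"tz":0.03,"ax":0,"ay":0,"az":0,"jaw":0},{"tx":0,"ty":0,"tz":0,"ax":0,"ay":0,"az":0,"jaw":0},{"tx":0,"ty":0,"tz":0,"ax":0,"ay":0,"az":0,"jaw":0},{"tx":0,"ty":0,"tz":0,"ax":0,"ay":0,"az":0,"jaw":0},{"tx":0,"ty":0,"tz":0,"ax":0,"ay":0,"az":0,"jaw":0},{"tx":0,"ty":0,"tz":0,"ax":0,"ay":0,"az":0,"jaw":0},{"tx":0,"ty":0,"tz":0,"ax":0,"ay":0,"az":0,"jaw":0}]'
python3 - <<'E'
from h import *
import cv2
c=camera_params("wrist");p,d=snapshot("wrist")
np.savez("w2.npz",p=p,d=d,**{k:c[k] for k in c})
p2,d2=snapshot("scene");np.savez("s2.npz",p=p2,d=d2)
a=cv2.resize(p[:,:,::-1],(400,300)); b=cv2.resize(p2[150:255,180:320,::-1],(400,300),interpolation=cv2.INTER_CUBIC)
cv2.imwrite("pics/w2.png",np.hstack([a,b]))
print(get_obs()["wrist_force"])
E
```

```text
time: 7.65
tool_pos: [0.5404, 0.0489, 0.0599]
tcp_rot: [0.001, 0.695, 0.719, -0.0]
wrist_force: [-5.3, -2.0, 19.6]
grip_width: -0.0003
grasp_force: 9.6
[-6.05094854 -0.67835001 19.20677559]
```

View pics/w2.png

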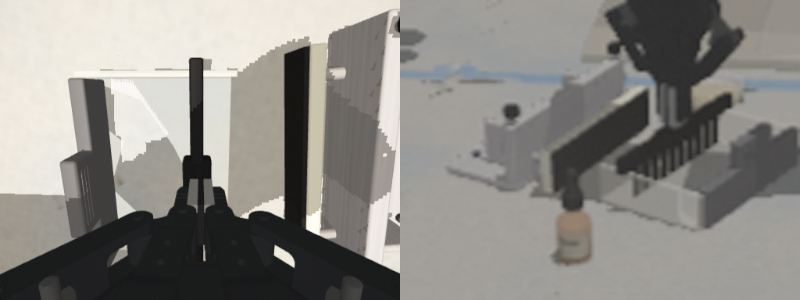

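The left half shows the fingers on the pad at (195,165) with the comb across the tray. The 19.6 N stop with the tip at z = 0.0489 matches fully home. I'll check the comb's height by depth and work out the tab move.

Run:
```python
from fit import *
W,p,ok=cloud("w2.npz")
m=ok&(p.sum(1)<130)&(abs(W[:,0]-.536)<.008)&(W[:,1]>.075)&(W[:,1]<.125);print("comb z",np.percentile(W[m,2],[50,80,95]),m.sum())
W=W[ok]
rect(W,((.44,.49),(0.05,.14),(.033,.043)),"gate")
```

```text
comb z [0.0488623  0.04934438 0.04985671] 1098
gate 3127 c 467.0 89.0 size x,y 29.0 73.3 yaw -0.264 lsq yaw -0.057 median [0.4675 0.0958 0.0376]
```

```bash
python3 -m jog '[{"tx":0,"ty":0,"tz":-0.3,"ax":0,"ay":0,"az":0,"jaw":0},{"tx":0,"ty":0,"tz":-1,"ax":0,"ay":0,"az":0,"jaw":20},{"tx":0,"ty":0,"tz":-1,"ax":0,"ay":0,"az":0,"jaw":50},{"tx":0,"ty":-0.6,"tz":-1,"ax":0,"ay":0,"az":0,"jaw":50},{"tx":-0.01,"ty":-1,"tz":-0.6,"ax":0,"ay":0,"az":0,"jaw":50},{"tx":0,"ty":-1,"tz":0,"ax":0,"ay":0,"az":0,"jaw":50},{"tx":0,"ty":-1,"tz":0,"ax":0,"ay":0,"az":0,"jaw":50},{"tx":0,"ty":-0.1,"tz":0,"ax":0,"ay":0,"az":0,"jaw":50},{"tx":0,"ty":0,"tz":0,"ax":0,"ay":0,"az":0,"jaw":50},{"tx":0,"ty":0,"tz":0,"ax":0,"ay":0,"az":0,"jaw":50}]'
```

```text
time: 8.58
tool_pos: [0.467, 0.046, 0.1369]
tcp_rot: [0.0, 0.695, 0.719, 0.0]
wrist_force: [-0.7, 0.6, 0.5]
grip_width: 0.05
grasp_force: 0.0
```

The comb is home (top at 0.049). Re-measure the tab from here.

Run:
```python
from fit import *
c=camera_params("wrist");p,d=snapshot("wrist")
np.savez("w3.npz",p=p,d=d,**{k:c[k] for k in c})
W,p,ok=cloud("w3.npz");W=W[ok]
rect(W,((.44,.49),(0.0,.09),(.056,.064)),"tab")
rect(W,((.63,.68),(-.03,.16),(.056,.064)),"wall")
```

```text
tab 972 c 466.1 45.8 size x,y 10.5 49.6 yaw 0.037 lsq yaw 0.033 median [0.4661 0.047  0.0598]
wall 1776 c 644.3 45.9 size x,y 12.3 135.7 yaw 0.18 lsq yaw 0.163 median [0.6468 0.0252 0.0594]
```

```bash
python3 -m jog '[{"tx":0,"ty":-0.04,"tz":0.8,"ax":0,"ay":0,"az":0,"jaw":50},{"tx":0,"ty":0,"tz":0.8,"ax":0,"ay":0,"az":0,"jaw":50},{"tx":0,"ty":0,"tz":0.8,"ax":0,"ay":0,"az":0,"jaw":50},{"tx":0,"ty":0,"tz":0.8,"ax":0,"ay":0,"az":0,"jaw":50},{"tx":0,"ty":0,"tz":0.6,"ax":0,"ay":0,"az":0,"jaw":50},{"tx":0,"ty":0,"tz":0.5,"ax":0,"ay":0,"az":0,"jaw":50},{"tx":0,"ty":0,"tz":0.3,"ax":0,"ay":0,"az":0,"jaw":50},{"tx":0,"ty":0,"tz":0.2,"ax":0,"ay":0,"az":0,"jaw":50},{"tx":0,"ty":0,"tz":0,"ax":0,"ay":0,"az":0,"jaw":50},{"tx":0,"ty":0,"tz":0,"ax":0,"ay":0,"az":0,"jaw":50}]' 40
```

```text
time: 9.47
tool_pos: [0.4658, 0.0463, 0.0409]
tcp_rot: [0.0, 0.695, 0.719, 0.0]
wrist_force: [-0.0, 0.5, 0.4]
grip_width: 0.0498
grasp_force: 0.0
```

```bash
python3 -m jog '[{"tx":0,"ty":0,"tz":0,"ax":0,"ay":0,"az":0,"jaw":25},{"tx":0,"ty":0,"tz":0,"ax":0,"ay":0,"az":0,"jaw":18},{"tx":0,"ty":0,"tz":0,"ax":0,"ay":0,"az":0,"jaw":14},{"tx":0,"ty":0,"tz":0,"ax":0,"ay":0,"az":0,"jaw":10},{"tx":0,"ty":0,"tz":0,"ax":0,"ay":0,"az":0,"jaw":6},{"tx":0,"ty":0,"tz":0,"ax":0,"ay":0,"az":0,"jaw":4},{"tx":0,"ty":0,"tz":0,"ax":0,"ay":0,"az":0,"jaw":4},{"tx":0,"ty":0,"tz":0,"ax":0,"ay":0,"az":0,"jaw":4},{"tx":0,"ty":0,"tz":0,"ax":0,"ay":0,"az":0,"jaw":4},{"tx":0,"ty":0,"tz":0,"ax":0,"ay":0,"az":0,"jaw":4}]' 40
```

```text
time: 10.3
tool_pos: [0.4654, 0.046, 0.0411]
tcp_rot: [0.0, 0.695, 0.719, -0.0]
wrist_force: [-2.4, -0.6, 5.9]
grip_width: 0.0093
grasp_force: 39.4
```

Grasped (9.3 mm, 39 N). Now slide and turn to about 4 mm short of the rubber.

```bash
python3 -m jog '[{"tx":0,"ty":0.1,"tz":-0.01,"ax":0,"ay":0,"az":-0.04,"jaw":4},{"tx":0,"ty":0.2,"tz":-0.01,"ax":0,"ay":0,"az":-0.1,"jaw":4},{"tx":0,"ty":0.25,"tz":0,"ax":0,"ay":0,"az":-0.1,"jaw":4},{"tx":0,"ty":0.25,"tz":0,"ax":0,"ay":0,"az":-0.1,"jaw":4},{"tx":0,"ty":0.25,"tz":0,"ax":0,"ay":0,"az":-0.1,"jaw":4},{"tx":-0.01,"ty":0.25,"tz":0,"ax":0,"ay":0,"az":-0.1,"jaw":4},{"tx":-0.01,"ty":0.25,"tz":0,"ax":0,"ay":0,"az":-0.1,"jaw":4},{"tx":0,"ty":0.2,"tz":0,"ax":0,"ay":0,"az":-0.06,"jaw":4},{"tx":0,"ty":0.1,"tz":0,"ax":0,"ay":0,"az":-0.04,"jaw":4},{"tx":0,"ty":0,"tz":0,"ax":0,"ay":0,"az":0,"jaw":4}]'
python3 - <<'E'
from fit import *
from scipy.spatial.transform import Rotation as R
o=get_obs();q=o["tcp_rot"];y=R.from_quat(np.r_[q[1:],q[0]]).apply([0,1,0])
C=np.array([.6453,.0667]);a=.126;v=o["tool_pos"][:2]-C
print("tool yaw",np.arctan2(y[1],y[0]),"in caster",v@[np.cos(a),np.sin(a)],v@[-np.sin(a),np.cos(a)],o["wrist_force"],o["tool_pos"])
p,d=snapshot("side");np.savez("side3.npz",p=p,d=d)
import cv2
c=camera_params("wrist");w,dw=snapshot("wrist");np.savez("w4.npz",p=w,d=dw,**{k:c[k] for k in c})
cv2.imwrite("pics/s3.png",np.hstack([cv2.resize(p[138:258,200:330,::-1],(400,369),interpolation=cv2.INTER_CUBIC),cv2.resize(w[:277,106:406,::-1],(400,369))]))
E
```

```text
time: 11.13
tool_pos: [0.5014, 0.048, 0.0411]
tcp_rot: [-0.0, 0.662, 0.749, -0.001]
wrist_force: [-3.9, -1.2, 6.4]
grip_width: 0.0097
grasp_force: 39.4
tool yaw 0.12276808547036233 in caster -0.145072732252724 -0.0004895055676240899 [-3.90810539 -1.21751545  6.43830002] [0.50143885 0.04798354 0.04108934]
```

View pics/s3.png

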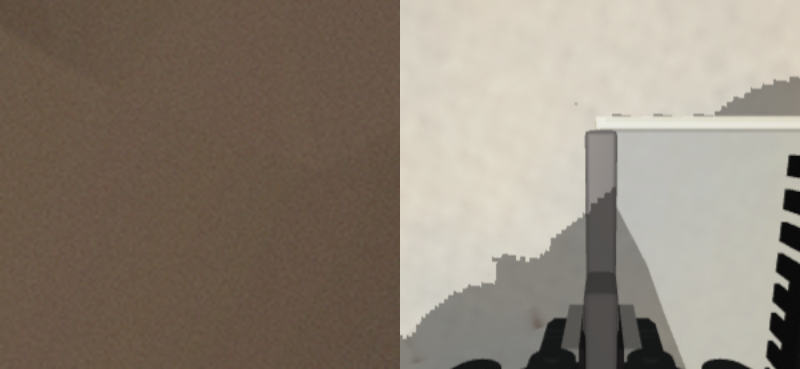

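The side camera is blocked by the arm. In the wrist view the gate is square between the jaws at (600,250). I'll check the comb-to-bar alignment from the same depth frame.

Run:
```python
from fit import *
W,p,ok=cloud("w4.npz")
C=np.array([.6453,.0667]);a=.126;c,s=np.cos(a),np.sin(a)
V=W.copy();V[:,:2]=(W[:,:2]-C)@np.array([[c,-s],[s,c]])
m=ok&(V[:,2]>.034)&(V[:,2]<.042)&(V[:,0]>-.055)&(V[:,0]<-.02)&(abs(V[:,1])<.09)
for y0 in np.arange(-.08,.08,.02):
    k=m&(V[:,1]>y0)&(V[:,1]<y0+.02)
    q=ok&(V[:,2]>.046)&(V[:,2]<.053)&(abs(V[:,0]+.071)<.02)&(V[:,1]>y0)&(V[:,1]<y0+.02)
    print(round(y0,2),k.sum(),np.percentile(V[k,0],[1,99]).round(4) if k.sum()>20 else "", "comb",np.percentile(V[q,0],[3,50,97]).round(4) if q.sum()>20 else "")
k=m;print("bar y",V[k,1].min(),V[k,1].max())
t=ok&(V[:,2]>.028)&(V[:,2]<.04)&(V[:,0]>-.13)&(V[:,0]<-.07)&(V[:,1]>.06)&(V[:,1]<.09);print("tray wall y",np.percentile(V[t,1],[2,98]),np.polyfit(V[t,0],V[t,1],1))
```

```text
-0.08 0  comb 
-0.06 214 [-0.038  -0.0248] comb 
-0.04 1243 [-0.0385 -0.0251] comb [-0.0693 -0.0652 -0.0632]
-0.02 1355 [-0.0384 -0.0252] comb [-0.08   -0.0715 -0.0634]
0.0 1227 [-0.0385 -0.0277] comb [-0.0801 -0.0723 -0.0634]
0.02 941 [-0.0386 -0.0316] comb [-0.0755 -0.0723 -0.0674]
0.04 593 [-0.0386 -0.0347] comb [-0.0752 -0.072  -0.0676]
0.06 351 [-0.0548 -0.0367] comb [-0.0752 -0.0719 -0.0675]
bar y -0.047716321397899 0.07589181417894053
tray wall y [0.06281064 0.07567414] [-0.02461415  0.06867479]
```

```bash
python3 -m jog '[{"tx":0,"ty":0.06,"tz":0,"ax":0,"ay":0,"az":-0.02,"jaw":4},{"tx":0,"ty":0.06,"tz":0,"ax":0,"ay":0,"az":0,"jaw":4},{"tx":0,"ty":0.06,"tz":0,"ax":0,"ay":0,"az":0,"jaw":4},{"tx":0,"ty":0,"tz":0,"ax":0,"ay":0,"az":0,"jaw":4},{"tx":0,"ty":0,"tz":0,"ax":0,"ay":0,"az":0,"jaw":4},{"tx":0,"ty":0,"tz":0,"ax":0,"ay":0,"az":0,"jaw":4},{"tx":0,"ty":0,"tz":0,"ax":0,"ay":0,"az":0,"jaw":4},{"tx":0,"ty":0,"tz":0,"ax":0,"ay":0,"az":0,"jaw":4},{"tx":0,"ty":0,"tz":0,"ax":0,"ay":0,"az":0,"jaw":4},{"tx":0,"ty":0,"tz":0,"ax":0,"ay":0,"az":0,"jaw":4}]'
```

```text
time: 12.07
tool_pos: [0.5046, 0.0485, 0.0411]
tcp_rot: [-0.0, 0.662, 0.75, -0.001]
wrist_force: [-6.9, -1.5, 7.5]
grip_width: 0.0092
grasp_force: 39.7
```

The bar and comb are square to each other in this frame (constant offsets) and the centring is within about 2 mm. Gap was about 5–8 mm before this step, so I'll go on in small steps watching the force.

```bash
python3 -m jog '[{"tx":0,"ty":0.05,"tz":-0.02,"ax":0,"ay":0,"az":0,"jaw":4},{"tx":0,"ty":0.05,"tz":0,"ax":0,"ay":0,"az":0,"jaw":4},{"tx":0,"ty":0,"tz":0,"ax":0,"ay":0,"az":0,"jaw":4},{"tx":0,"ty":0,"tz":0,"ax":0,"ay":0,"az":0,"jaw":4},{"tx":0,"ty":0,"tz":0,"ax":0,"ay":0,"az":0,"jaw":4},{"tx":0,"ty":0,"tz":0,"ax":0,"ay":0,"az":0,"jaw":4},{"tx":0,"ty":0,"tz":0,"ax":0,"ay":0,"az":0,"jaw":4},{"tx":0,"ty":0,"tz":0,"ax":0,"ay":0,"az":0,"jaw":4},{"tx":0,"ty":0,"tz":0,"ax":0,"ay":0,"az":0,"jaw":4},{"tx":0,"ty":0,"tz":0,"ax":0,"ay":0,"az":0,"jaw":4}]'
```

```text
time: 12.9
tool_pos: [0.5079, 0.0492, 0.0414]
tcp_rot: [-0.0, 0.662, 0.75, -0.0]
wrist_force: [1.1, 0.3, -4.4]
grip_width: 0.0096
grasp_force: 38.9
```

```bash
python3 -m jog '[{"tx":0,"ty":0.05,"tz":-0.02,"ax":0,"ay":0,"az":0,"jaw":4},{"tx":0,"ty":0.05,"tz":0,"ax":0,"ay":0,"az":0,"jaw":4},{"tx":0,"ty":0,"tz":0,"ax":0,"ay":0,"az":0,"jaw":4},{"tx":0,"ty":0,"tz":0,"ax":0,"ay":0,"az":0,"jaw":4},{"tx":0,"ty":0,"tz":0,"ax":0,"ay":0,"az":0,"jaw":4},{"tx":0,"ty":0,"tz":0,"ax":0,"ay":0,"az":0,"jaw":4},{"tx":0,"ty":0,"tz":0,"ax":0,"ay":0,"az":0,"jaw":4},{"tx":0,"ty":0,"tz":0,"ax":0,"ay":0,"az":0,"jaw":4},{"tx":0,"ty":0,"tz":0,"ax":0,"ay":0,"az":0,"jaw":4},{"tx":0,"ty":0,"tz":0,"ax":0,"ay":0,"az":0,"jaw":4}]'
```

```text
time: 13.73
tool_pos: [0.51, 0.0494, 0.0419]
tcp_rot: [0.0, 0.662, 0.75, -0.0]
wrist_force: [0.5, -0.1, -4.9]
grip_width: 0.0094
grasp_force: 39.0
```

No contact yet, and the −4.9 N in z suggests the tray is slightly lifted. I'll set it back down and carry on.

```bash
python3 -m jog '[{"tx":0,"ty":0,"tz":0.025,"ax":0,"ay":0,"az":0,"jaw":4},{"tx":0,"ty":0.05,"tz":0,"ax":0,"ay":0,"az":0,"jaw":4},{"tx":0,"ty":0.05,"tz":0,"ax":0,"ay":0,"az":0,"jaw":4},{"tx":0,"ty":0,"tz":0,"ax":0,"ay":0,"az":0,"jaw":4},{"tx":0,"ty":0,"tz":0,"ax":0,"ay":0,"az":0,"jaw":4},{"tx":0,"ty":0,"tz":0,"ax":0,"ay":0,"az":0,"jaw":4},{"tx":0,"ty":0,"tz":0,"ax":0,"ay":0,"az":0,"jaw":4},{"tx":0,"ty":0,"tz":0,"ax":0,"ay":0,"az":0,"jaw":4},{"tx":0,"ty":0,"tz":0,"ax":0,"ay":0,"az":0,"jaw":4},{"tx":0,"ty":0,"tz":0,"ax":0,"ay":0,"az":0,"jaw":4}]'
```

```text
time: 14.57
tool_pos: [0.5119, 0.0497, 0.0414]
tcp_rot: [-0.0, 0.662, 0.75, -0.0]
wrist_force: [-3.4, 0.0, -3.2]
grip_width: 0.0096
grasp_force: 39.2
```

```bash
python3 -m jog '[{"tx":0,"ty":0.05,"tz":0,"ax":0,"ay":0,"az":0,"jaw":4},{"tx":0,"ty":0.05,"tz":0,"ax":0,"ay":0,"az":0,"jaw":4},{"tx":0,"ty":0,"tz":0,"ax":0,"ay":0,"az":0,"jaw":4},{"tx":0,"ty":0,"tz":0,"ax":0,"ay":0,"az":0,"jaw":4},{"tx":0,"ty":0,"tz":0,"ax":0,"ay":0,"az":0,"jaw":4},{"tx":0,"ty":0,"tz":0,"ax":0,"ay":0,"az":0,"jaw":4},{"tx":0,"ty":0,"tz":0,"ax":0,"ay":0,"az":0,"jaw":4},{"tx":0,"ty":0,"tz":0,"ax":0,"ay":0,"az":0,"jaw":4},{"tx":0,"ty":0,"tz":0,"ax":0,"ay":0,"az":0,"jaw":4},{"tx":0,"ty":0,"tz":0,"ax":0,"ay":0,"az":0,"jaw":4}]'
```

```text
time: 15.4
tool_pos: [0.5136, 0.0498, 0.0413]
tcp_rot: [-0.0, 0.662, 0.75, -0.0]
wrist_force: [-4.7, -1.3, -2.1]
grip_width: 0.0091
grasp_force: 39.4
```

Contact has begun and the force rises at about the spring rate. Continue.

```bash
python3 -m jog '[{"tx":0,"ty":0.05,"tz":0,"ax":0,"ay":0,"az":0,"jaw":4},{"tx":0,"ty":0.05,"tz":0,"ax":0,"ay":0,"az":0,"jaw":4},{"tx":0,"ty":0.05,"tz":0,"ax":0,"ay":0,"az":0,"jaw":4},{"tx":0,"ty":0,"tz":0,"ax":0,"ay":0,"az":0,"jaw":4},{"tx":0,"ty":0,"tz":0,"ax":0,"ay":0,"az":0,"jaw":4},{"tx":0,"ty":0,"tz":0,"ax":0,"ay":0,"az":0,"jaw":4},{"tx":0,"ty":0,"tz":0,"ax":0,"ay":0,"az":0,"jaw":4},{"tx":0,"ty":0,"tz":0,"ax":0,"ay":0,"az":0,"jaw":4},{"tx":0,"ty":0,"tz":0,"ax":0,"ay":0,"az":0,"jaw":4},{"tx":0,"ty":0,"tz":0,"ax":0,"ay":0,"az":0,"jaw":4}]'
python3 - <<'E'
from fit import *
c=camera_params("wrist");w,dw=snapshot("wrist");np.savez("w5.npz",p=w,d=dw,**{k:c[k] for k in c})
W,p,ok=cloud("w5.npz");o=get_obs();print(o["wrist_force"],o["tool_pos"])
C=np.array([.6453,.0667]);a=.126;c,s=np.cos(a),np.sin(a)
V=W.copy();V[:,:2]=(W[:,:2]-C)@np.array([[c,-s],[s,c]])
B=lambda lo,hi,x0,x1:ok&(V[:,2]>lo)&(V[:,2]<hi)&(V[:,0]>x0)&(V[:,0]<x1)&(abs(V[:,1])<.09)
for y0 in np.arange(-.06,.08,.02):
    y=(V[:,1]>y0)&(V[:,1]<y0+.02)
    r=[round(y0,2)]
    for nm,k in(("bar",B(.034,.042,-.05,-.012)),("comb",B(.046,.053,-.085,-.045)),("wall",B(.055,.065,-.012,.02))):
        k=k&y; r+= [nm,k.sum(),np.percentile(V[k,0],[3,97]).round(4) if k.sum()>20 else ""]
    print(*r)
t=B(.028,.038,-.12,-.07)&(V[:,1]>.06);print("tray wall y",np.percentile(V[t,1],[2,98]))
E
```

```text
time: 16.23
tool_pos: [0.5153, 0.0501, 0.0412]
tcp_rot: [-0.001, 0.661, 0.75, -0.001]
wrist_force: [-9.7, -0.4, 2.2]
grip_width: 0.0093
grasp_force: 40.1
[-9.71720462 -0.28543623  2.56950895] [0.51528849 0.05004827 0.04120596]
-0.06 bar 15  comb 0  wall 0 
-0.04 bar 1092 [-0.0327 -0.0203] comb 29 [-0.0536 -0.049 ] wall 0 
-0.02 bar 1359 [-0.0327 -0.0203] comb 1515 [-0.0662 -0.0494] wall 0 
0.0 bar 1489 [-0.0327 -0.0202] comb 1881 [-0.0662 -0.0496] wall 0 
0.02 bar 1668 [-0.0328 -0.0204] comb 1118 [-0.0627 -0.0531] wall 0 
0.04 bar 1509 [-0.0328 -0.0226] comb 1170 [-0.0614 -0.0538] wall 0 
0.06 bar 1276 [-0.0436 -0.0267] comb 1308 [-0.0614 -0.0539] wall 0 
0.08 bar 0  comb 0  wall 0 
tray wall y [0.06987202 0.07389152]
```

The bar has moved back 5.8 mm (≈7 N), square and centred within 1–2 mm. About 4 mm more gives 12 N.

```bash
python3 -m jog '[{"tx":0,"ty":0.05,"tz":0,"ax":0,"ay":0,"az":0,"jaw":4},{"tx":0,"ty":0.05,"tz":0,"ax":0,"ay":0,"az":0,"jaw":4},{"tx":0,"ty":0.03,"tz":0,"ax":0,"ay":0,"az":0,"jaw":4},{"tx":0,"ty":0,"tz":0,"ax":0,"ay":0,"az":0,"jaw":4},{"tx":0,"ty":0,"tz":0,"ax":0,"ay":0,"az":0,"jaw":4},{"tx":0,"ty":0,"tz":0,"ax":0,"ay":0,"az":0,"jaw":4},{"tx":0,"ty":0,"tz":0,"ax":0,"ay":0,"az":0,"jaw":4},{"tx":0,"ty":0,"tz":0,"ax":0,"ay":0,"az":0,"jaw":4},{"tx":0,"ty":0,"tz":0,"ax":0,"ay":0,"az":0,"jaw":4},{"tx":0,"ty":0,"tz":0,"ax":0,"ay":0,"az":0,"jaw":4}]'
```

```text
time: 17.12
tool_pos: [0.5165, 0.0502, 0.0411]
tcp_rot: [-0.001, 0.661, 0.75, -0.002]
wrist_force: [-15.4, -0.8, 8.3]
grip_width: 0.0091
grasp_force: 40.9
```

```bash
cat > bar.py <<'E'
from fit import *
c=camera_params("wrist");w,dw=snapshot("wrist");np.savez("wn.npz",p=w,d=dw,**{k:c[k] for k in c})
W,p,ok=cloud("wn.npz");o=get_obs();print(o["time"],o["wrist_force"].round(1),o["tool_pos"].round(4))
C=np.array([.6453,.0667]);a=.126;c,s=np.cos(a),np.sin(a)
V=W.copy();V[:,:2]=(W[:,:2]-C)@np.array([[c,-s],[s,c]])
B=lambda lo,hi,x0,x1,y0,y1:ok&(V[:,2]>lo)&(V[:,2]<hi)&(V[:,0]>x0)&(V[:,0]<x1)&(V[:,1]>y0)&(V[:,1]<y1)
for y0,y1 in((-.04,-.01),(-.01,.02),(.02,.045)):
    k=B(.034,.042,-.045,-.008,y0,y1);m=B(.046,.053,-.085,-.04,y0,y1)
    print("bar",np.percentile(V[k,0],[3,97]).round(4),"comb",np.percentile(V[m,0],[3,97]).round(4),np.median(V[m,2]).round(4))
k=B(.034,.042,-.045,-.008,-.04,.02);print("compression mm",(np.percentile(V[k,0],3)+.0385)*1000)
t=B(.028,.039,-.12,-.055,.06,.09)
print("tray wall y",np.percentile(V[t,1],[2,98]),"z along x",np.polyfit(V[t,0],V[t,2],1).round(3),np.percentile(V[t,2],[50,90]))
E
python3 bar.py
```

```text
17.1667 [-15.2  -0.9   8.8] [0.5165 0.0502 0.0411]
bar [-0.0314 -0.019 ] comb [-0.0648 -0.0481] 0.049
bar [-0.0315 -0.0191] comb [-0.065  -0.0483] 0.049
bar [-0.0315 -0.0194] comb [-0.0607 -0.0522] 0.0488
compression mm 7.009620247672654
tray wall y [0.06336453 0.07526682] z along x [0.016 0.036] [0.03497537 0.0362504 ]
```

Compression is 7 mm (8.4 N). The rest of the wrist force is table friction from pressing down, so I'll ease up vertically.

```bash
python3 -m jog '[{"tx":0,"ty":0,"tz":-0.01,"ax":0,"ay":0,"az":0,"jaw":4},{"tx":0,"ty":0,"tz":-0.01,"ax":0,"ay":0,"az":0,"jaw":4},{"tx":0,"ty":0,"tz":-0.01,"ax":0,"ay":0,"az":0,"jaw":4},{"tx":0,"ty":0,"tz":0,"ax":0,"ay":0,"az":0,"jaw":4},{"tx":0,"ty":0,"tz":0,"ax":0,"ay":0,"az":0,"jaw":4},{"tx":0,"ty":0,"tz":0,"ax":0,"ay":0,"az":0,"jaw":4},{"tx":0,"ty":0,"tz":0,"ax":0,"ay":0,"az":0,"jaw":4},{"tx":0,"ty":0,"tz":0,"ax":0,"ay":0,"az":0,"jaw":4},{"tx":0,"ty":0,"tz":0,"ax":0,"ay":0,"az":0,"jaw":4},{"tx":0,"ty":0,"tz":0,"ax":0,"ay":0,"az":0,"jaw":4}]'; python3 bar.py
```

```text
time: 18.0
tool_pos: [0.517, 0.0503, 0.0415]
tcp_rot: [-0.001, 0.661, 0.75, -0.002]
wrist_force: [-12.4, -1.0, 1.4]
grip_width: 0.0095
grasp_force: 40.1
18.05 [-11.8  -1.3   2.4] [0.517  0.0503 0.0415]
bar [-0.0311 -0.0186] comb [-0.0643 -0.0476] 0.049
bar [-0.0311 -0.0186] comb [-0.0644 -0.0478] 0.049
bar [-0.0311 -0.0189] comb [-0.0602 -0.0517] 0.0489
compression mm 7.4116560266134845
tray wall y [0.0633455  0.07549412] z along x [0.011 0.036] [0.0351554  0.03657421]
```

```bash
python3 -m jog '[{"tx":0,"ty":0.04,"tz":-0.008,"ax":0,"ay":0,"az":0,"jaw":4},{"tx":0,"ty":0.04,"tz":-0.006,"ax":0,"ay":0,"az":0,"jaw":4},{"tx":0,"ty":0.04,"tz":-0.006,"ax":0,"ay":0,"az":0,"jaw":4},{"tx":0,"ty":0,"tz":0,"ax":0,"ay":0,"az":0,"jaw":4},{"tx":0,"ty":0,"tz":0,"ax":0,"ay":0,"az":0,"jaw":4},{"tx":0,"ty":0,"tz":0,"ax":0,"ay":0,"az":0,"jaw":4},{"tx":0,"ty":0,"tz":0,"ax":0,"ay":0,"az":0,"jaw":4},{"tx":0,"ty":0,"tz":0,"ax":0,"ay":0,"az":0,"jaw":4},{"tx":0,"ty":0,"tz":0,"ax":0,"ay":0,"az":0,"jaw":4},{"tx":0,"ty":0,"tz":0,"ax":0,"ay":0,"az":0,"jaw":4}]'; python3 bar.py
```

```text
time: 18.88
tool_pos: [0.5188, 0.0505, 0.0416]
tcp_rot: [-0.002, 0.661, 0.75, -0.002]
wrist_force: [-13.2, -0.7, 1.3]
grip_width: 0.0093
grasp_force: 40.0
18.9333 [-12.4  -0.6   1.4] [0.5188 0.0505 0.0416]
bar [-0.0292 -0.0168] comb [-0.0624 -0.0457] 0.0491
bar [-0.0293 -0.0169] comb [-0.0626 -0.046 ] 0.049
bar [-0.0293 -0.017 ] comb [-0.0584 -0.05  ] 0.049
compression mm 9.243217712365599
tray wall y [0.06413799 0.07480064] z along x [0.009 0.036] [0.03527608 0.03647605]
```

That is about 11 N. A small final nudge, then hold for more than 3 s.

```bash
python3 -m jog '[{"tx":0,"ty":0.04,"tz":-0.004,"ax":0,"ay":0,"az":0,"jaw":4},{"tx":0,"ty":0,"tz":0,"ax":0,"ay":0,"az":0,"jaw":4},{"tx":0,"ty":0,"tz":0,"ax":0,"ay":0,"az":0,"jaw":4},{"tx":0,"ty":0,"tz":0,"ax":0,"ay":0,"az":0,"jaw":4},{"tx":0,"ty":0,"tz":0,"ax":0,"ay":0,"az":0,"jaw":4},{"tx":0,"ty":0,"tz":0,"ax":0,"ay":0,"az":0,"jaw":4},{"tx":0,"ty":0,"tz":0,"ax":0,"ay":0,"az":0,"jaw":4},{"tx":0,"ty":0,"tz":0,"ax":0,"ay":0,"az":0,"jaw":4},{"tx":0,"ty":0,"tz":0,"ax":0,"ay":0,"az":0,"jaw":4},{"tx":0,"ty":0,"tz":0,"ax":0,"ay":0,"az":0,"jaw":4}]'; python3 bar.py
```

```text
time: 19.77
tool_pos: [0.5193, 0.0505, 0.0416]
tcp_rot: [-0.002, 0.661, 0.75, -0.003]
wrist_force: [-12.8, -0.5, 1.3]
grip_width: 0.0092
grasp_force: 40.1
19.8167 [-13.6  -1.3   1.4] [0.5193 0.0505 0.0416]
bar [-0.0289 -0.0163] comb [-0.0619 -0.0454] 0.0491
bar [-0.0288 -0.0164] comb [-0.0622 -0.0455] 0.049
bar [-0.0288 -0.0166] comb [-0.058  -0.0494] 0.0489
compression mm 9.69529711172926
tray wall y [0.06493971 0.07527162] z along x [0.01  0.036] [0.03528734 0.03656793]
```

```bash
python3 -m jog '[{"tx":0,"ty":0,"tz":0,"ax":0,"ay":0,"az":0,"jaw":4},{"tx":0,"ty":0,"tz":0,"ax":0,"ay":0,"az":0,"jaw":4},{"tx":0,"ty":0,"tz":0,"ax":0,"ay":0,"az":0,"jaw":4},{"tx":0,"ty":0,"tz":0,"ax":0,"ay":0,"az":0,"jaw":4},{"tx":0,"ty":0,"tz":0,"ax":0,"ay":0,"az":0,"jaw":4},{"tx":0,"ty":0,"tz":0,"ax":0,"ay":0,"az":0,"jaw":4},{"tx":0,"ty":0,"tz":0,"ax":0,"ay":0,"az":0,"jaw":4},{"tx":0,"ty":0,"tz":0,"ax":0,"ay":0,"az":0,"jaw":4},{"tx":0,"ty":0,"tz":0,"ax":0,"ay":0,"az":0,"jaw":4},{"tx":0,"ty":0,"tz":0,"ax":0,"ay":0,"az":0,"jaw":4}]'
```

```text
time: 20.65
tool_pos: [0.5193, 0.0505, 0.0416]
tcp_rot: [-0.002, 0.661, 0.75, -0.003]
wrist_force: [-13.8, 0.0, 2.4]
grip_width: 0.0092
grasp_force: 40.1
```

```bash
python3 -m jog '[{"tx":0,"ty":0,"tz":0,"ax":0,"ay":0,"az":0,"jaw":4},{"tx":0,"ty":0,"tz":0,"ax":0,"ay":0,"az":0,"jaw":4},{"tx":0,"ty":0,"tz":0,"ax":0,"ay":0,"az":0,"jaw":4},{"tx":0,"ty":0,"tz":0,"ax":0,"ay":0,"az":0,"jaw":4},{"tx":0,"ty":0,"tz":0,"ax":0,"ay":0,"az":0,"jaw":4},{"tx":0,"ty":0,"tz":0,"ax":0,"ay":0,"az":0,"jaw":4},{"tx":0,"ty":0,"tz":0,"ax":0,"ay":0,"az":0,"jaw":4},{"tx":0,"ty":0,"tz":0,"ax":0,"ay":0,"az":0,"jaw":4},{"tx":0,"ty":0,"tz":0,"ax":0,"ay":0,"az":0,"jaw":4},{"tx":0,"ty":0,"tz":0,"ax":0,"ay":0,"az":0,"jaw":4}]'
```

```text
time: 21.48
tool_pos: [0.5193, 0.0505, 0.0416]
tcp_rot: [-0.002, 0.661, 0.75, -0.003]
wrist_force: [-13.5, -0.9, 1.9]
grip_width: 0.0093
grasp_force: 40.1
```

```bash
python3 -m jog '[{"tx":0,"ty":0,"tz":0,"ax":0,"ay":0,"az":0,"jaw":4},{"tx":0,"ty":0,"tz":0,"ax":0,"ay":0,"az":0,"jaw":4},{"tx":0,"ty":0,"tz":0,"ax":0,"ay":0,"az":0,"jaw":4},{"tx":0,"ty":0,"tz":0,"ax":0,"ay":0,"az":0,"jaw":4},{"tx":0,"ty":0,"tz":0,"ax":0,"ay":0,"az":0,"jaw":4},{"tx":0,"ty":0,"tz":0,"ax":0,"ay":0,"az":0,"jaw":4},{"tx":0,"ty":0,"tz":0,"ax":0,"ay":0,"az":0,"jaw":4},{"tx":0,"ty":0,"tz":0,"ax":0,"ay":0,"az":0,"jaw":4},{"tx":0,"ty":0,"tz":0,"ax":0,"ay":0,"az":0,"jaw":4},{"tx":0,"ty":0,"tz":0,"ax":0,"ay":0,"az":0,"jaw":4}]'
```

```text
time: 22.32
tool_pos: [0.5193, 0.0505, 0.0417]
tcp_rot: [-0.002, 0.661, 0.75, -0.003]
wrist_force: [-13.6, -0.9, 2.1]
grip_width: 0.0092
grasp_force: 40.1
```

```bash
python3 -m jog '[{"tx":0,"ty":0,"tz":0,"ax":0,"ay":0,"az":0,"jaw":4},{"tx":0,"ty":0,"tz":0,"ax":0,"ay":0,"az":0,"jaw":4},{"tx":0,"ty":0,"tz":0,"ax":0,"ay":0,"az":0,"jaw":4},{"tx":0,"ty":0,"tz":0,"ax":0,"ay":0,"az":0,"jaw":4},{"tx":0,"ty":0,"tz":0,"ax":0,"ay":0,"az":0,"jaw":4},{"tx":0,"ty":0,"tz":0,"ax":0,"ay":0,"az":0,"jaw":4},{"tx":0,"ty":0,"tz":0,"ax":0,"ay":0,"az":0,"jaw":4},{"tx":0,"ty":0,"tz":0,"ax":0,"ay":0,"az":0,"jaw":4},{"tx":0,"ty":0,"tz":0,"ax":0,"ay":0,"az":0,"jaw":4},{"tx":0,"ty":0,"tz":0,"ax":0,"ay":0,"az":0,"jaw":4}]'; python3 bar.py
```

```text
time: 23.15
tool_pos: [0.5193, 0.0505, 0.0416]
tcp_rot: [-0.002, 0.661, 0.75, -0.003]
wrist_force: [-13.9, -0.6, 1.6]
grip_width: 0.0098
grasp_force: 40.1
23.2 [-13.9  -1.1   1.2] [0.5193 0.0505 0.0416]
bar [-0.0288 -0.0164] comb [-0.062  -0.0453] 0.0491
bar [-0.0288 -0.0164] comb [-0.0622 -0.0455] 0.049
bar [-0.0289 -0.0167] comb [-0.0579 -0.0495] 0.0489
compression mm 9.689179090239572
tray wall y [0.06477898 0.07528899] z along x [0.01  0.036] [0.03529175 0.03654579]
```

The push is steady at about 11.7 N (9.7 mm of travel), square and centred, and the comb is still home. Handing in.

```bash
python3 -c "
from plant import close_job
print(close_job())"
```

```text
the job is handed in; nothing more can be done
None
```

I pressed the comb fully home, then slid the tray square and centred onto the seal bar and handed the job in still holding it at about 11.7 N, estimated from the bar's 9.7 mm travel, after more than 3 s of steady push; no verdict was returned, and I did not re-measure the dropper, timer and dish at the end.

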